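Clamp a portable drive with the crank-driven bench vise

ROBOT

A 6-joint arm with a two-finger parallel gripper is mounted at the origin on a cart in front of the work surface, level with it; the furniture and walls round the work are solid. World frame = base frame: x ahead of the robot, y to its left, z up, the work surface at z = 0. Lengths are in mm, angles in rad, forces in N, time in s.
With the tool pointing down it reaches from about 275 to 1000 mm from the base axis. Payload 8.4 kg.
Tool frame: the origin (TCP) lies at the very end of the fingers, on their centre line; the grasp point (between the pads) lies 19 mm behind it; z points along the fingers, y is the line along which they close (so a half turn about z gives the same grasp; the last joint's range is limited). The gripper opens to 85 mm and grips with 20 to 120 N. Pads are 22 mm wide; open, the fingers measure 114 mm over their backs; the gripper's body (76 mm by 85 mm) begins 54 mm behind the grasp point. The pads swing forward as they close: fully open they stand 13 mm farther back than shut.
Start: joints at [-1.194, 0.353, 1.633, -0, 1.155, -0.002], TCP at [231.127, -580.696, 231.281] pointing down, gripper open.
Joint ranges: [-2.63, 2.63], [-0.92, 2.1], [0.06, 2.66], [-1.3, 4.44], [0, 2.69], [-3.02, 3.02]. Speed limits (rad/s): [2.22, 2.22, 2.79, 3.14, 3.14, 3.14].

INTERFACE

Orientations are given as a 3x3 rotation matrix whose columns are the frame's x, y, z axes.
In Python, from station import manip, eyes, nets gives the robot as it stands.
- The arm moves only by the shell command python3 -m inch 'ROWS' [FORCE]. ROWS is JSON, a list that holds one entry, the list of rows, each a list of 7 numbers: the turn, a rotation vector about the tool's x, y, z normalised to -1 to 1, where 1 is 2 pi rad, then the shift along the tool's x, y, z normalised to -1 to 1, where 1 is 300 mm, then the gripper command: -1 is shut, 1 is fully open, values between are in proportion. In form: [[[wx, wy, wz, tx, ty, tz, hand], ...]]. A call has exactly 10 rows; each row is the pose to reach, as a shift and turn from the pose commanded when the call began, along the tool's axes at that moment, turning the shorter way round; what a row does not reach only later rows make up. A row lasts 1/10 s, in which the tool goes at most 50 mm and 8.59 degrees, less where a joint would pass 70% of its speed; a pose out of reach is approached as far as the arm can. A call with a number of a shift or a turn outside -1 to 1 is refused whole. A call with a gripper value outside its range is refused whole. The fingers move at their own pace and stop on an object; FORCE is the grip in N (left out, the last holds). Time passes only in rows, so rows that repeat a pose let the fingers close, or fill a call up. It gives the time, the measured TCP pose, the force, the opening and the grip force at its end, in the units of the state.
- manip.get_state(): the state, without advancing time (a new reading comes with each control period).
- eyes.snapshot(name): name is "side" or "top" or "wrist"; returns the picture (400x640x3 uint8, blue, green, red); there is no depth.
- eyes.camera_params(name): a dict with "fovy" (degrees; the focal length in pixels is half the picture's height over the tangent of half this angle, whatever the lens; pixels are square), "cx", "cy" (the principal point, pixels), "k1" (the pictures are not rectified: a ray, as slopes to the right and down, at radius r is drawn at 1 + k1 r^2 times it, then the intrinsics apply), "R" (3x3) and "t" (3): a world point X has camera coordinates R X + t; the wrist camera has in their place "T_tool_cam" (4x4, takes a point from camera to tool coordinates, whose origin is the TCP and whose axes are the flange's). Camera axes: x right, y down, z forward; pixel columns grow to the right and rows downward; lengths in mm; the calibration is good to about 2 mm. A picture is of the moment at which its call begins: read the wrist's pose just before it. camera_params takes no time and is no camera call.
- manip.job_done(): hands the job in; it is judged then, once.
Trained networks look in the newest picture that a camera, given by its name, has taken for a name from the list of things; names that differ only in an ending like _2 or _b are one class to them, and where a whole thing is asked for, a point or a joint stands for the part that bears it (a point fixed in the world has none). Each returns a list of dicts, best first, with "score" (0 to 1); they miss things now and then, are a little off and sometimes report something else, mostly with a low value. They report only what shows in the picture. A call takes as long as a camera call. They do not tell look-alikes from the thing itself.
- nets.search_frame(thing, camera): "box" ([left, top, width, height] in pixels, round what is visible of it).
- nets.regions_of(thing, camera): "mask" (400x640 bool, what is visible of it) and "box" ([left, top, width, height] in pixels, round what is visible of it).
- nets.place_of(thing, camera): "point" ([row, column] in pixels: a listed point, or the origin of a listed thing).
The state is a dict: "clock": time; "joint_positions": joint angles; "dq": joint speeds; "joint_efforts": joint torques, N m; "tool_pos": TCP position; "tcp_rot": TCP orientation; "wrist_force": force on the tool from outside, world axes, zero at the start; "wrist_torque": the same for the moment, N m; "grip_width": finger opening in mm; "gripper_force": force on a finger pad.
Only numpy, scipy, OpenCV 4.12 (cv2) and the standard library are available. Lean on these libraries where they do the work, as an engineer would, in place of code of your own. Each camera call takes 0.05 s, during which the arm holds its last target. There are 200 camera calls.

TASK

Take the loose crank, fit it fully down onto the square drive shaft in the round collar of the blue bench vise, and wind it clockwise until the jaws grip the black portable drive firmly and squarely. Feel for the square and for the bite with a light hand: do not force the crank and do not crush the drive. Leave the crank standing on the shaft, and leave the other things on the desk alone.

Things in the scene. Friction and masses are not known exactly. Their poses are not given: they have to be found in the camera images.
- vise: Low blue bench vise, fixed to the desk, 96 mm wide (its x), 238 mm long (its y, -32 to 206 mm). Origin: on the desk under its upright drive shaft; z up, +y runs from the shaft to the fixed jaw. Round the shaft stands a collar, outer radius 27 mm, bore radius 19 mm, rim at z = 46 mm. Clockwise seen from above closes the vise, 16 mm per turn. Jaw tops at z = 43 mm, bed rails at z = 16 mm.
- shaft_seat (a point): Foot of the square shaft end, recessed in the collar, 22 mm over the desk: round shoulder on which the crank comes home. The steel square is 14 mm across flats; its tip, tapered to 10 mm over 4 mm, is 18 mm above. Axes as the vise, NOT turned with the square, whose angle is unknown and differs each time. The shaft turns stiffly, about 0.2 N m when winding freely, and stays where left.
- fixed_face (a point): Middle of the fixed jaw's steel face, 176 mm from the shaft axis along the vise's +y, 28 mm over the desk; the face is 90 mm wide and looks to the vise's -y.
- vise_jaw: Moving jaw (blue, 96 x 24 x 26 mm) with a steel plate on a rubber pad. Origin: middle of the plate's face in plan when unloaded, at desk height; axes as the vise. Driven along the vise's +y by the shaft only (16 mm per turn, self-locking up to about 75 N). The pad gives 40 N per mm, so clamping grows 100 N per radian of the crank; every 10 N adds 0.025 N m at the shaft.
- crank: Loose steel crank, about 0.25 kg, standing on the desk, socket down. Origin: centre of the socket's mouth; z up. Hub radius 15 mm; square socket 15.6 mm wide (sides along x and y), 20 mm deep. Flat arm along +x, 18 mm wide, z = 31 to 40 mm; ball counterweight, radius 12.5 mm, 40 mm out along -x. It drops home within some 5 degrees of each quarter turn; else it rests 11 to 17 mm above its seat, lower the nearer it is.
- crank_boss (a point): Middle of the square boss on top of the hub, 28 x 28 mm (sides along the crank's x and y), 30 mm high, on the crank's axis, 49 mm above the socket's mouth: the place to lift the crank by.
- crank_handle (a point): Middle of the crank's upright black handle, 20 mm in diameter, which spins freely on its pin: it is 55 mm from the crank's origin along the crank's +x, at z = 72 mm in the crank's frame, and reaches from z = 43 to 95 mm there.
- drive: Flat black portable drive, 116 x 80 x 14 mm, lying loose on the bed rails between the open jaws, its 80 mm along the vise's y, a few mm to 30 mm from either jaw. Origin: centre of its underside; x along its 116 mm, z up. It is held firmly from about 30 N; 60 to 90 N is right; its case cracks at 160 N.
- driver_red: Loose screwdriver with red handle, 143 mm long, lying on the desk; origin at the centre of its underside. A bystander.
- driver_blue: Loose screwdriver with blue handle, 163 mm long, lying on the desk; origin at the centre of its underside. A bystander.
- tape_black: Loose small roll of black tape, 53 mm across, 19 mm high, lying on the desk; origin at the centre of its underside. A bystander.
- bit_box: Loose beige bit box, 57 x 86 x 28 mm, on the desk; origin at the centre of its underside. A bystander.
Mind the look-alikes: they are no part of the job. Of the things that look like the crank, the smaller one is meant.

How it is judged:
By the outcome, as a careful person would: the job done as asked, in the order asked, and still so for the second after the job is handed in, with the robot touching nothing.
It also fails if it takes over 72 s, if anything falls off the work surface, if the arm or the gripper's body presses on something with over 40 N, if the wrist force passes 120 N, or if a joint passes its speed limit or range.

## Working session

There is one attempt and no reset: what is moved stays moved. The work goes in short steps, Python scripts to look and compute and a shell command to move; the robot and the scene stay as the last step left them, time stands still between calls to the robot, and variables do not carry over. Pictures are saved under pics/ and viewed, at most 13 in all, crops included, and the job is handed in when it is done.

```bash
ls; mkdir -p pics; cat > h.py <<'E'
import numpy as np, cv2
from station import manip, eyes, nets
def cam(n, st=None):
    p=eyes.camera_params(n); f=200/np.tan(np.radians(p['fovy'])/2)
    if 'R' in p: R=np.array(p['R']);t=np.array(p['t'])
    else:
        st=st or manip.get_state(); T=np.array(p['T_tool_cam']); Rt=np.array(st['tcp_rot'])
        Rw=Rt@T[:3,:3]; o=Rt@T[:3,3]+np.array(st['tool_pos']); R=Rw.T; t=-R@o
    return dict(R=R,t=t,f=f,cx=p['cx'],cy=p['cy'],k1=p['k1'])
def ray(c,row,col):
    d=np.array([(col-c['cx'])/c['f'],(row-c['cy'])/c['f']]); u=d.copy()
    for _ in range(30): u=d/(1+c['k1']*(u@u))
    v=c['R'].T@np.array([u[0],u[1],1]); o=-c['R'].T@c['t']; return o,v
def atz(c,row,col,z):
    o,v=ray(c,row,col); return o+v*(z-o[2])/v[2]
def proj(c,X):
    p=c['R']@np.array(X,float)+c['t']; u=p[:2]/p[2]; u=u*(1+c['k1']*(u@u)); return np.array([c['f']*u[1]+c['cy'],c['f']*u[0]+c['cx']])
def tri(c1,p1,c2,p2):
    o1,v1=ray(c1,*p1);o2,v2=ray(c2,*p2)
    s=np.linalg.lstsq(np.c_[v1,-v2],o2-o1,rcond=None)[0]
    a=o1+v1*s[0];b=o2+v2*s[1]; return (a+b)/2,np.linalg.norm(a-b)
E
python3 - <<'E'
from h import *
np.set_printoptions(precision=1,suppress=True)
s=manip.get_state(); print(s)
ims={}
for n in('top','side'):
    ims[n]=eyes.snapshot(n); cv2.imwrite(f'pics/{n}0.png',ims[n]); print(n,eyes.camera_params(n))
    for th in('crank','crank_boss','crank_handle','vise','shaft_seat','fixed_face','vise_jaw','drive'):
        print(n,th,[(np.round(r['point'],1).tolist(),round(r['score'],2)) for r in nets.place_of(th,n)])
print(eyes.camera_params('wrist'))
E
```

```text
pics
{'clock': 0.0, 'joint_positions': array([-1.2,  0.4,  1.6, -0. ,  1.2, -0. ]), 'dq': array([-0., -0.,  0.,  0., -0., -0.]), 'joint_efforts': array([ -0. , -60.5, -34.2,  -0. ,   0. ,   0. ]), 'tool_pos': array([ 230.9, -580.3,  230.6]), 'tcp_rot': array([[ 0.9,  0.4, -0. ],
       [ 0.4, -0.9,  0. ],
       [ 0. , -0. , -1. ]]), 'wrist_force': array([-0.6, -0.9, -0.1]), 'wrist_torque': array([-0., -0., -0.]), 'gripper_force': 0.0, 'grip_width': 85.93836297351885}
top {'fovy': 53.44631475676473, 'cx': 313.1943435088163, 'cy': 200.80779741480347, 'k1': 0.033633573896491624, 'R': array([[ 0. , -1. ,  0. ],
       [-1. , -0. , -0.1],
       [ 0.1, -0. , -1. ]]), 't': array([-221.1,  533. , 1581.1])}
top crank [([240.4, 433.5], 0.74), ([219.5, 347.5], 0.59)]
top crank_boss [([243.5, 436.7], 0.67), ([222.5, 347.7], 0.6)]
top crank_handle [([248.5, 460.5], 0.78), ([213.5, 358.4], 0.56)]
top vise [([202.1, 285.1], 0.62)]
top shaft_seat [([201.5, 283.5], 0.89)]
top fixed_face [([206.2, 240.5], 0.64)]
top vise_jaw [([205.5, 268.1], 0.72)]
top drive [([205.9, 252.6], 0.63)]
side {'fovy': 5
[... 216 characters left out ...]
1.9])}
side crank [([146.2, 355.8], 0.57)]
side crank_boss [([134.3, 356.5], 0.72), ([177.3, 339.3], 0.65)]
side crank_handle [([169.4, 333.7], 0.54), ([122.3, 359.8], 0.5)]
side vise [([230.2, 317.0], 0.59), ([243.8, 321.2], 0.39)]
side shaft_seat [([221.5, 316.4], 0.67), ([325.5, 349.3], 0.45)]
side fixed_face [([262.7, 326.1], 0.91)]
side vise_jaw [([244.8, 322.6], 0.83)]
side drive [([254.2, 322.4], 0.96)]
{'fovy': 65.18835044536117, 'cx': 320.20092941437593, 'cy': 194.8798946214883, 'k1': 0.007196448865420311, 'T_tool_cam': array([[   0. ,   -0.9,   -0.3,   82.3],
       [   1. ,    0. ,    0. ,    0. ],
       [  -0. ,   -0.3,    0.9, -143.1],
       [   0. ,    0. ,    0. ,    1. ]])}
```

```bash
python3 - <<'E'
from h import *
np.set_printoptions(precision=1,suppress=True)
t,s=cam('top'),cam('side')
P=lambda n,a,b:print(n,*tri(t,a,s,b))
P('A boss',(243.5,436.7),(134.3,356.5));P('A boss/alt',(243.5,436.7),(177.3,339.3))
P('B boss',(222.5,347.7),(177.3,339.3));P('A h',(248.5,460.5),(122.3,359.8));P('B h',(213.5,358.4),(169.4,333.7))
P('seat',(201.5,283.5),(221.5,316.4));P('ff',(206.2,240.5),(262.7,326.1));P('jaw',(205.5,268.1),(244.8,322.6));P('drive',(205.9,252.6),(254.2,322.4))
print('crankA',atz(t,240.4,433.5,0),'crankB',atz(t,219.5,347.5,0),'vise',atz(t,202.1,285.1,0))
i=cv2.imread('pics/top0.png');j=cv2.imread('pics/side0.png')
a=cv2.resize(i[160:290,220:480],None,fx=3,fy=3,interpolation=cv2.INTER_CUBIC)
b=cv2.resize(j[90:290,270:400],None,fx=2.9,fy=2.9)
cv2.imwrite('pics/topc.png',a);cv2.imwrite('pics/sidec.png',b)
E
```

```text
A boss [ 374.6 -695.3   71.2] 8.045573100638691
A boss/alt [ 402.5 -793.4 -231.5] 93.99159140155987
B boss [ 452.5 -351.    63.9] 7.458457721421919
A h [ 357.4 -779.8   90.1] 8.129117707173796
B h [ 481.5 -391.2   74.2] 4.9700674048297095
seat [531.7 -99.2  48.3] 4.645553143591568
ff [502.8  72.4  26.9] 14.954104966867929
jaw [512.6 -34.5   0.7] 4.9277126332427175
drive [510.4  25.8  16.7] 3.654425671230154
crankA [ 379.4 -706.     0. ] crankB [ 461.  -356.9    0. ] vise [ 529.5 -103.     0. ]
```

View pics/topc.png

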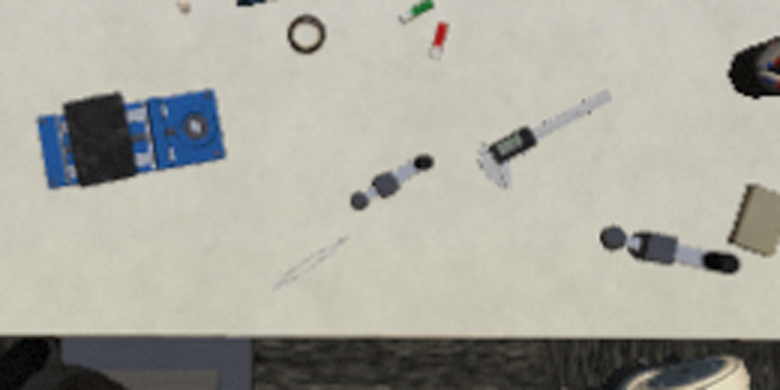

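View pics/side0.png

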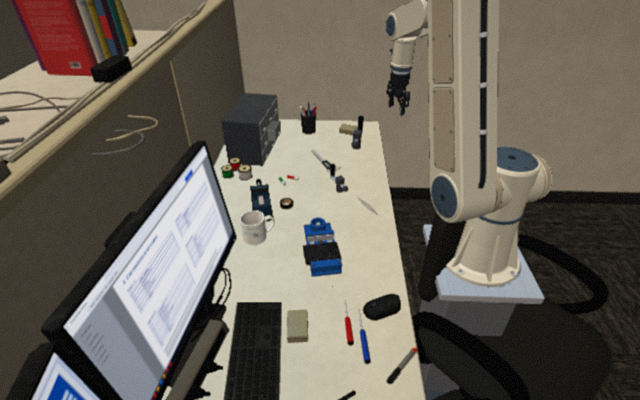

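Crank look-alikes: A at top px (243,437), with boss to handle about 86 mm, is too large. B at (222,348), with about 50 mm against the stated 55, is the smaller one and the one I want. The calipers at (207,390) are not a crank. I'll move over B for a close check.

```bash
cat >> h.py <<'E'
def togo(X,yaw=None):
    """normalised shift to world TCP X, tool z-turn to bring tool-x to world yaw deg (tool down)"""
    s=manip.get_state();R=np.array(s['tcp_rot']);d=R.T@(np.array(X,float)-s['tool_pos'])/300
    cur=np.degrees(np.arctan2(R[1,0],R[0,0])); print('shift',np.round(d,4),'yaw now',round(cur,2),'clk',s['clock'])
    if yaw is not None:
        w=(yaw-cur+180)%360-180; print('wz',round(-w/360,4),'deg',round(w,1))
E
python3 - <<'E'
from h import *
togo([440,-370,235])
E
```

```text
shift [ 0.9066 -0.3951 -0.0123] yaw now 21.7 clk 0.9
```

```bash
python3 -m inch '[[[0,0,0,0.15,-0.07,0,1],[0,0,0,0.3,-0.13,0,1],[0,0,0,0.45,-0.2,0,1],[0,0,0,0.6,-0.26,0,1],[0,0,0,0.75,-0.33,0,1],[0,0,0,0.9,-0.39,0,1],[0,0,0,0.9,-0.39,0,1],[0,0,0,0.9,-0.39,0,1],[0,0,0,0.9,-0.39,0,1],[0,0,0,0.9,-0.39,0,1]]]'
python3 - <<'E'
from h import *
np.set_printoptions(precision=1,suppress=True)
st=manip.get_state(); im=eyes.snapshot('wrist'); c=cam('wrist',st); cv2.imwrite('pics/w1.png',im)
for th,z in(('crank',0),('crank_boss',49),('crank_handle',72)):
    for r in nets.place_of(th,'wrist'): print(th,r['point'],round(r['score'],2),atz(c,*r['point'],z))
E
```

```text
clock: 1.9
tool_pos: [437.8, -373.1, 231.3]
tcp_rot: [[0.93, 0.368, -0.0], [0.368, -0.93, -0.0], [-0.0, 0.0, -1.0]]
wrist_force: [0.4, -0.6, -0.7]
grip_width: 85.3
gripper_force: 0.0
crank [143.0, 313.1] 0.65 [ 453.5 -357.9    0. ]
crank [290.9, 524.3] 0.63 [ 369.1 -709.5    0. ]
crank_boss [323.9, 560.0] 0.89 [ 362.8 -731.1   49. ]
crank_boss [147.9, 306.2] 0.85 [ 454.1 -351.1   49. ]
crank_handle [369.2, 618.3] 0.7 [ 342.3 -811.5   72. ]
crank_handle [147.9, 361.7] 0.68 [ 478.2 -400.6   72. ]
```

View pics/w1.png

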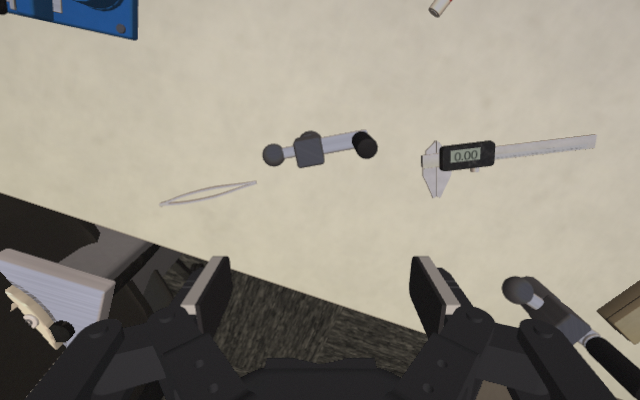

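The close view shows crank B at px (148,308) with its handle at (148,362). It has the right 55 mm throw. The larger one is at (324,560), bottom right. I'll align the fingers across the boss and drop lower for a refined look.

```bash
python3 -m inch '[[[0,0,-0.024,0.01,-0.01,0.03,1],[0,0,-0.048,0.02,-0.02,0.06,1],[0,0,-0.07,0.03,-0.02,0.1,1],[0,0,-0.094,0.04,-0.03,0.13,1],[0,0,-0.118,0.05,-0.03,0.16,1],[0,0,-0.14,0.06,-0.04,0.2,1],[0,0,-0.163,0.076,-0.046,0.23,1],[0,0,-0.186,0.076,-0.046,0.25,1],[0,0,-0.21,0.076,-0.046,0.25,1],[0,0,-0.233,0.076,-0.046,0.25,1]]]'
python3 -m inch '[[[0,0,-0.02,0,0,0,1],[0,0,-0.03,0,0,0,1],[0,0,-0.03,0,0,0,1],[0,0,-0.03,0,0,0,1],[0,0,-0.03,0,0,0,1],[0,0,-0.03,0,0,0,1],[0,0,-0.03,0,0,0,1],[0,0,-0.03,0,0,0,1],[0,0,-0.03,0,0,0,1],[0,0,-0.03,0,0,0,1]]]'
python3 - <<'E'
from h import *
np.set_printoptions(precision=1,suppress=True)
st=manip.get_state(); im=eyes.snapshot('wrist'); c=cam('wrist',st); cv2.imwrite('pics/w2.png',im)
print(st['joint_positions'],st['tool_pos'])
for th,z in(('crank',0),('crank_boss',49),('crank_handle',72)):
    for r in nets.place_of(th,'wrist'): print(th,r['point'],round(r['score'],2),atz(c,*r['point'],z))
E
```

```text
clock: 3.1
tool_pos: [454.4, -351.1, 156.0]
tcp_rot: [[-0.274, 0.962, -0.0], [0.962, 0.274, 0.0], [0.0, -0.0, -1.0]]
wrist_force: [0.4, -1.0, 0.8]
grip_width: 85.6
gripper_force: 0.0
clock: 4.1
tool_pos: [454.8, -350.9, 156.3]
tcp_rot: [[-0.444, 0.896, 0.0], [0.896, 0.444, -0.0], [-0.0, 0.0, -1.0]]
wrist_force: [-0.5, 0.5, -0.2]
grip_width: 85.1
gripper_force: 0.0
[-0.7  0.4  1.8 -0.   1.  -1.1] [ 454.8 -350.9  156.3]
crank [390.3, 139.4] 0.67 [ 373.3 -706.9    0. ]
crank [179.0, 318.3] 0.65 [ 453.5 -354.1    0. ]
crank_boss [194.1, 317.8] 0.75 [ 453.  -353.5   49. ]
crank_handle [269.3, 323.1] 0.9 [ 483.1 -403.9   72. ]
```

View pics/w2.png

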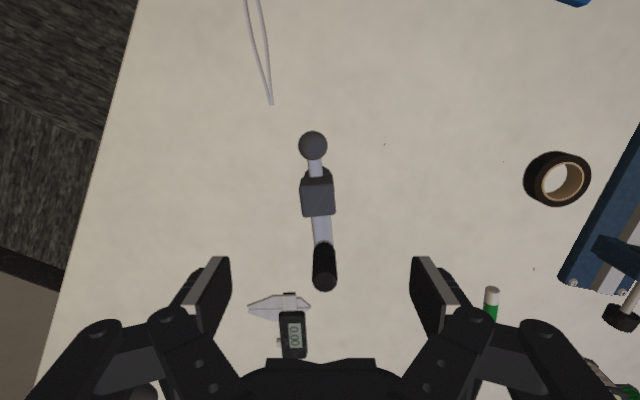

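```bash
python3 - <<'E'
from h import *
np.set_printoptions(precision=1,suppress=True)
c=cam('wrist')
b=atz(c,146,312.5,35.5);h=atz(c,269,323.1,72);print(b,h,np.linalg.norm((h-b)[:2]),np.degrees(np.arctan2(*(h-b)[1::-1])))
print((b*55+h*40)/95)
togo([453.5,-352.5,85],120)
E
```

```text
[ 431.9 -321.1   35.5] [ 482.9 -403.6   72. ] 97.03019905203564 -58.26912427049391
[ 453.4 -355.8   50.9]
shift [-0.  -0.   0.2] yaw now 116.38 clk 4.3
wz -0.0101 deg 3.6
```

```bash
python3 -m inch '[[[0,0,-0.013,-0.006,-0.008,0.1,1],[0,0,-0.013,-0.006,-0.008,0.2,1],[0,0,-0.013,-0.006,-0.008,0.3,1],[0,0,-0.013,-0.006,-0.008,0.37,1],[0,0,-0.013,-0.006,-0.008,0.41,1],[0,0,-0.013,-0.006,-0.008,0.41,0],[0,0,-0.013,-0.006,-0.008,0.41,-0.5],[0,0,-0.013,-0.006,-0.008,0.41,-1],[0,0,-0.013,-0.006,-0.008,0.41,-1],[0,0,-0.013,-0.006,-0.008,0.41,-1]]]' 60
python3 -m inch '[[[0,0,0,0,0,0,-1],[0,0,0,0,0,0,-1],[0,0,0,0,0,0,-1],[0,0,0,0,0,0,-1],[0,0,0,0,0,-0.01,-1],[0,0,0,0,0,-0.05,-1],[0,0,0,0,0,-0.1,-1],[0,0,0,0,0,-0.2,-1],[0,0,0,0,0,-0.3,-1],[0,0,0,0,0,-0.35,-1]]]'
```

```text
clock: 5.3
tool_pos: [454.1, -354.1, 34.6]
tcp_rot: [[-0.516, 0.857, 0.002], [0.857, 0.516, -0.001], [-0.002, 0.001, -1.0]]
wrist_force: [-1.2, 0.3, 5.3]
grip_width: 27.2
gripper_force: 58.5
clock: 6.3
tool_pos: [454.6, -354.5, 142.0]
tcp_rot: [[-0.516, 0.857, 0.003], [0.857, 0.516, -0.003], [-0.004, 0.002, -1.0]]
wrist_force: [0.2, -0.2, -2.4]
grip_width: 26.5
gripper_force: 59.4
```

```bash
python3 -m inch '[[[0,0,0,0.02,0.04,-0.05,-1],[0,0,0,0.06,0.13,-0.1,-1],[0,0,0,0.11,0.24,-0.16,-1],[0,0,0,0.16,0.35,-0.2,-1],[0,0,0,0.21,0.46,-0.24,-1],[0,0,0,0.25,0.55,-0.26,-1],[0,0,0,0.28,0.62,-0.26,-1],[0,0,0,0.296,0.65,-0.26,-1],[0,0,0,0.296,0.65,-0.26,-1],[0,0,0,0.296,0.65,-0.26,-1]]]'
python3 - <<'E'
from h import *
np.set_printoptions(precision=1,suppress=True)
st=manip.get_state(); im=eyes.snapshot('wrist'); c=cam('wrist',st); cv2.imwrite('pics/w3.png',im)
for th,z in(('shaft_seat',22),('vise_jaw',0),('fixed_face',28),('drive',16),('vise',0),('crank_boss',0)):
    for r in nets.place_of(th,'wrist'): print(th,r['point'],round(r['score'],2),atz(c,*r['point'],z))
E
```

```text
clock: 7.3
tool_pos: [573.9, -177.0, 215.8]
tcp_rot: [[-0.516, 0.856, -0.001], [0.856, 0.516, -0.0], [0.001, -0.001, -1.0]]
wrist_force: [0.5, -0.6, -2.7]
grip_width: 27.0
gripper_force: 59.5
shaft_seat [84.2, 319.9] 0.94 [ 527.7 -103.1   22. ]
vise_jaw [85.1, 321.5] 0.65 [ 529.5 -102.8    0. ]
vise_jaw [22.0, 345.3] 0.59 [518.8 -38.5   0. ]
drive [244.8, 343.0] 0.17 [ 647.6 -247.    16. ]
vise [86.5, 319.0] 0.95 [ 527.9 -105.4    0. ]
crank_boss [274.1, 321.1] 0.9 [ 651.5 -305.2    0. ]
```

View pics/w3.png

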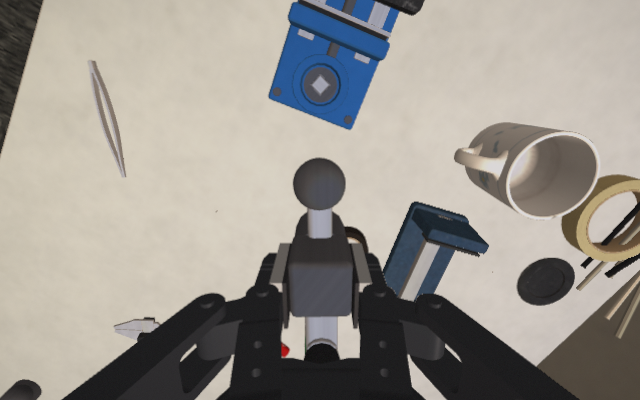

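```bash
python3 - <<'E'
from h import *
np.set_printoptions(precision=2,suppress=True)
im=cv2.imread('pics/w3.png'); c=cam('wrist')
x0,y0=295,60; k=im[y0:y0+50,x0:x0+50]; g=cv2.resize(cv2.cvtColor(k,6),None,fx=8,fy=8,interpolation=2)
print(cv2.cvtColor(k,6)[::3,::3])
for T in(140,160,180):
    n,l,s,ce=cv2.connectedComponentsWithStats((g>T).astype('uint8'))
    i=l[25*8-8,25*8] or 1+np.argmax(s[1:,4]); m=(l==i).astype('uint8')
    r=cv2.minAreaRect(cv2.findContours(m,0,1)[0][0]); B=cv2.boxPoints(r)/8-.44+[x0,y0]
    W=np.array([atz(c,p[1],p[0],40) for p in B]);e=[W[(j+1)%4]-W[j] for j in range(4)]
    print(T,s[i,4]/64,W.mean(0),[np.linalg.norm(v).round(1) for v in e],[np.degrees(np.arctan2(v[1],v[0])).round(1) for v in e])
print(atz(c,84.2,319.9,22),atz(c,84.2,319.9,40))
E
```

```text
[[ 81  81  80  80  80  81  82  80  80  80  79  80  81  80  72  83  83]
 [ 82  77  80  82  81  81  81  64  60  61  63  80  81  80  82  71  83]
 [ 80  78  82  81  82  64  68  80  81  81  75  47  55  82  82  81  80]
 [ 79  82  82  81  63  79  81  80  79  79  76  81  71  55  81  80  80]
 [ 79  83  82  64  82  80  80  79  80  78  79  79  78  71  61  81  80]
 [ 82  83  78  75  80  81  79  80  98  91  79  77  79  80  39  81  80]
 [ 83  82  63  83  81  79  80  87 164 145  77  78  77  79  75  70  81]
 [ 83  83  61  81  80  81  91 161 161 166 139  75  79  79  80  60  81]
 [ 83  84  65  79  80  95 158 162 163 162 165 137  77  78  80  51  82]
 [ 84  82  62  80  79  78 110 164 163 164 156  78  78  76  82  60  81]
 [ 83  83  57  83  78  78  80 120 163 160  82  78  76  79  76  76  81]
 [ 82  81  77  76  77  78  78  80 124  83  78  77  77  83  54  81  81]
 [ 74  84  81  51  82  78  78  78  80  79  77  78  81  77  66  80  80]
 [ 80  83  82  79  55  82  78  78  77  78  78  82  79  50  81  82  80]
 [ 81  70  84  83  81  51  72  81  82  81  83  69  65  83  81  82  82]
 [ 81  82  76  84  83  83  79  57  55  57  66  81  81  82  83  79  84]
 [ 86  80  82  73  84  84  83  84  83  83  81  82  82  81  82  83  83]]
140 145.296875 [ 528.75 -103.88   40.  ] [np.float64(11.4), np.float64(11.6), np.float64(11.5), np.float64(11.7)] [np.float64(74.1), np.float64(-12.0), np.float64(-105.4), np.float64(167.5)]
160 116.25 [ 528.75 -103.88   40.  ] [np.float64(10.8), np.float64(10.1), np.float64(10.8), np.float64(10.2)] [np.float64(76.3), np.float64(-9.8), np.float64(-103.2), np.float64(169.8)]Traceback (most recent call last):
  File "<stdin>", line 8, in <module>
    return _wrapfunc(a, 'argmax', axis=axis, out=out, **kwds)
    return bound(*args, **kwds)
ValueError: attempt to get argmax of an empty sequence
```

```bash
python3 - <<'E'
from h import *
np.set_printoptions(precision=2,suppress=True)
im=cv2.imread('pics/w3.png');g=cv2.cvtColor(im,6)
st=manip.get_state();c=cam('wrist',st);R=st['tcp_rot'];p0=np.array(st['tool_pos'])
f=lambda r,cc,z:(R.T@(atz(c,r,cc,p0[2]+z)-p0))
print('gray col 320',g[150:330:3,320].tolist()); print('row 285',g[285,270:370:3].tolist())
for r in(258,260,262,264,312,314,316,318): print(r,f(r,320,30)[:2])
print('ball',f(184,319,1.5)[:2])
cv2.imwrite('pics/w3c.png',cv2.resize(im[140:370,230:410],None,fx=2.5,fy=2.5,interpolation=2))
E
```

```text
gray col 320 [203, 202, 202, 51, 57, 62, 66, 69, 74, 78, 78, 79, 79, 80, 80, 78, 79, 79, 79, 78, 142, 169, 169, 168, 168, 167, 168, 168, 167, 151, 46, 46, 46, 47, 49, 46, 48, 51, 65, 75, 79, 79, 81, 79, 80, 80, 79, 79, 81, 82, 81, 80, 78, 80, 79, 80, 164, 163, 164, 163]
row 285 [30, 79, 193, 194, 100, 54, 35, 65, 75, 77, 80, 79, 78, 79, 80, 81, 79, 79, 79, 81, 83, 81, 79, 79, 80, 81, 79, 73, 31, 62, 191, 191, 140, 31]
258 [17.3  -0.81]
260 [16.37 -0.8 ]
262 [15.43 -0.8 ]
264 [14.49 -0.8 ]
312 [-9.46 -0.78]
314 [-10.52  -0.78]
316 [-11.58  -0.78]
318 [-12.65  -0.78]
ball [40.36 -1.32]
```

View pics/w3c.png

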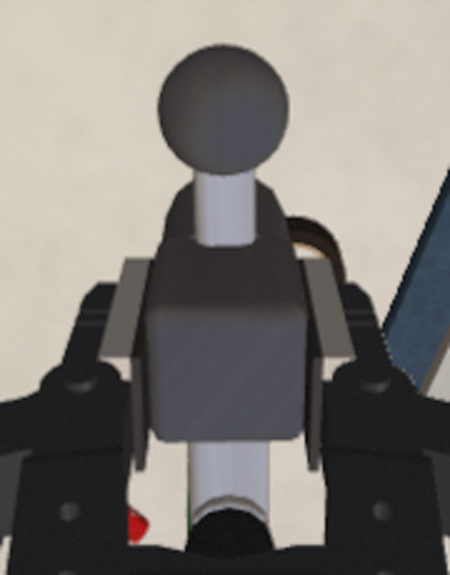

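```bash
python3 -m inch '[[[0,0,0.02,0.04,0,0.04,-1],[0,0,0.04,0.08,0,0.1,-1],[0,0,0.06,0.13,0,0.16,-1],[0,0,0.08,0.18,0,0.22,-1],[0,0,0.1,0.23,0,0.28,-1],[0,0,0.122,0.27,-0.003,0.33,-1],[0,0,0.122,0.284,-0.003,0.38,-1],[0,0,0.122,0.284,-0.003,0.42,-1],[0,0,0.122,0.284,-0.003,0.437,-1],[0,0,0.122,0.284,-0.003,0.437,-1]]]'
python3 - <<'E'
from h import *
np.set_printoptions(precision=2,suppress=True)
st=manip.get_state();print(st['tool_pos'],st['joint_positions'],st['wrist_force'])
im=eyes.snapshot('wrist');cv2.imwrite('pics/w4.png',im)
E
```

```text
clock: 8.65
tool_pos: [529.9, -104.7, 84.7]
tcp_rot: [[0.222, 0.975, -0.001], [0.975, -0.222, 0.0], [-0.0, -0.001, -1.0]]
wrist_force: [0.0, 0.4, -2.9]
grip_width: 27.3
gripper_force: 59.5
[ 529.92 -104.71   84.72] [-0.2   0.41  1.93 -0.    0.8   0.03] [ 0.01  0.37 -2.9 ]
```

View pics/w4.png

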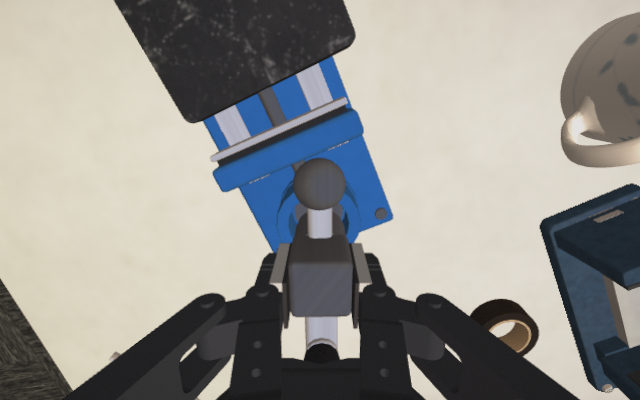

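```bash
python3 -m inch '[[[0,0,0,0,0,0.01,-1],[0,0,0,0,0,0.018,-1],[0,0,0,0,0,0.024,-1],[0,0,0,0,0,0.028,-1],[0,0,0,0,0,0.032,-1],[0,0,0,0,0,0.036,-1],[0,0,0,0,0,0.04,-1],[0,0,0,0,0,0.042,-1],[0,0,0,0,0,0.044,-1],[0,0,0,0,0,0.044,-1]]]'
```

```text
clock: 9.7
tool_pos: [529.9, -104.3, 71.9]
tcp_rot: [[0.223, 0.975, -0.0], [0.975, -0.223, 0.0], [0.0, -0.0, -1.0]]
wrist_force: [-0.6, -0.3, -2.8]
grip_width: 27.3
gripper_force: 59.5
```

```bash
python3 -m inch '[[[0,0,0,0,0,0.002,-1],[0,0,0,0,0,0.004,-1],[0,0,0,0,0,0.006,-1],[0,0,0,0,0,0.008,-1],[0,0,0,0,0,0.01,-1],[0,0,0,0,0,0.012,-1],[0,0,0,0,0,0.014,-1],[0,0,0,0,0,0.016,-1],[0,0,0,0,0,0.016,-1],[0,0,0,0,0,0.016,-1]]]'
```

```text
clock: 10.7
tool_pos: [529.7, -104.3, 67.1]
tcp_rot: [[0.222, 0.975, -0.0], [0.975, -0.222, 0.0], [0.0, -0.0, -1.0]]
wrist_force: [-1.6, 0.9, -3.4]
grip_width: 27.0
gripper_force: 59.4
```

```bash
python3 -m inch '[[[0,0,0,0,0,0.003,-1],[0,0,0,0,0,0.006,-1],[0,0,0,0,0,0.009,-1],[0,0,0,0,0,0.012,-1],[0,0,0,0,0,0.014,-1],[0,0,0,0,0,0.016,-1],[0,0,0,0,0,0.018,-1],[0,0,0,0,0,0.02,-1],[0,0,0,0,0,0.02,-1],[0,0,0,0,0,0.02,-1]]]'
```

```text
clock: 11.7
tool_pos: [529.7, -104.3, 61.1]
tcp_rot: [[0.223, 0.975, -0.0], [0.975, -0.223, 0.0], [0.0, -0.0, -1.0]]
wrist_force: [-3.4, 0.6, -1.9]
grip_width: 27.0
gripper_force: 59.6
```

```bash
python3 -m inch '[[[0,0,0,0,-0.001,0.002,-1],[0,0,0,0,-0.001,0.004,-1],[0,0,0,0,-0.001,0.006,-1],[0,0,0,0,-0.001,0.008,-1],[0,0,0,0,-0.001,0.01,-1],[0,0,0,0,-0.001,0.012,-1],[0,0,0,0,-0.001,0.014,-1],[0,0,0,0,-0.001,0.015,-1],[0,0,0,0,-0.001,0.015,-1],[0,0,0,0,-0.001,0.015,-1]]]'
```

```text
clock: 12.7
tool_pos: [529.7, -104.3, 56.7]
tcp_rot: [[0.223, 0.975, 0.0], [0.975, -0.223, -0.0], [0.0, 0.0, -1.0]]
wrist_force: [-3.2, 0.4, -0.5]
grip_width: 26.9
gripper_force: 59.8
```

```bash
python3 -m inch '[[[0,0,0,0,-0.001,0.001,-1],[0,0,0,0,-0.001,0.002,-1],[0,0,0,0,-0.001,0.003,-1],[0,0,0,0,-0.001,0.004,-1],[0,0,0,0,-0.001,0.004,-1],[0,0,0,0,-0.001,0.004,-1],[0,0,0,0,-0.001,0.004,-1],[0,0,0,0,-0.001,0.004,-1],[0,0,0,0,-0.001,0.004,-1],[0,0,0,0,-0.001,0.004,-1]]]'
```

```text
clock: 13.7
tool_pos: [529.7, -104.3, 56.5]
tcp_rot: [[0.223, 0.975, 0.001], [0.975, -0.223, -0.0], [0.0, 0.001, -1.0]]
wrist_force: [-5.8, 1.5, 12.3]
grip_width: 27.2
gripper_force: 61.6
```

```bash
python3 -m inch '[[[0,0,0,0,0,-0.002,-0.5],[0,0,0,0,0,-0.002,0.3],[0,0,0,0,0,-0.002,1],[0,0,0,0,0,-0.002,1],[0,0,0,0,0,-0.002,1],[0,0,0,0,0,-0.03,1],[0,0,0,0,0,-0.06,1],[0,0,0,0,0,-0.09,1],[0,0,0,-0.03,0,-0.09,1],[0,0,0,-0.06,0,-0.09,1]]]'
python3 - <<'E'
from h import *
np.set_printoptions(precision=2,suppress=True)
st=manip.get_state();c=cam('wrist',st);print(st['tool_pos'],st['grip_width'])
im=eyes.snapshot('wrist');cv2.imwrite('pics/w5.png',im)
for th,z in(('crank_boss',71),('crank_handle',94),('vise_jaw',0),('drive',16),('crank',22)):
    for r in nets.place_of(th,'wrist'): print(th,r['point'],round(r['score'],2),atz(c,*r['point'],z))
E
```

```text
clock: 14.7
tool_pos: [525.5, -122.4, 83.0]
tcp_rot: [[0.222, 0.975, 0.001], [0.975, -0.222, -0.0], [-0.0, 0.001, -1.0]]
wrist_force: [0.0, -0.4, -0.5]
grip_width: 85.4
gripper_force: 0.0
[ 525.51 -122.4    83.03] 85.41003046224026
crank_boss [217.5, 320.7] 0.66 [ 528.97 -105.85   71.  ]
crank_boss [188.1, 318.9] 0.58 [531.71 -89.49  71.  ]
crank_boss [309.0, 498.1] 0.56 [ 619.15 -186.87   71.  ]
crank_handle [332.0, 319.2] 0.96 [ 515.99 -159.51   94.  ]
crank [185.3, 321.0] 0.65 [ 529.96 -102.97   22.  ]
```

View pics/w5.png

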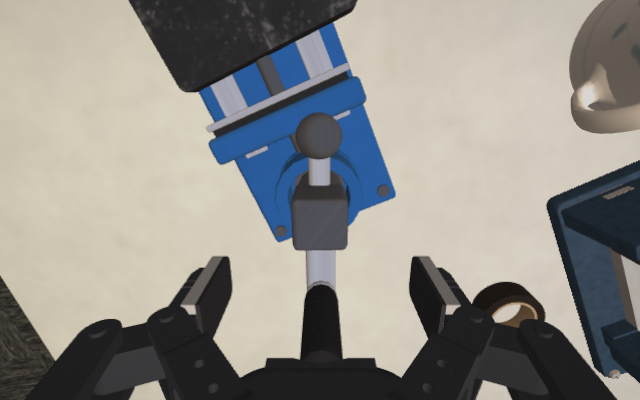

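```bash
python3 -m inch '[[[0,0,0,-0.04,0,0,1],[0,0,0,-0.08,0,0,1],[0,0,0,-0.12,0,0,1],[0,0,0,-0.12,0,0,0.2],[0,0,0,-0.12,0,0,-0.5],[0,0,0,-0.12,0,0,-1],[0,0,0,-0.12,0,0,-1],[0,0,0,-0.12,0,0,-1],[0,0,0,-0.12,0,0,-1],[0,0,0,-0.12,0,0,-1]]]' 40
```

```text
clock: 16.0
tool_pos: [517.4, -156.7, 82.5]
tcp_rot: [[0.222, 0.975, 0.0], [0.975, -0.222, 0.0], [0.0, 0.0, -1.0]]
wrist_force: [-0.3, 0.2, 0.7]
grip_width: 19.3
gripper_force: 39.0
```

```bash
python3 -m inch '[[[0,0,0,0.0006,-0.0144,0,-1],[0,0,0,0.0023,-0.0287,0,-1],[0,0,0,0.005,-0.0428,0,-1],[0,0,0,0.009,-0.0566,0,-1],[0,0,0,0.014,-0.0701,0,-1],[0,0,0,0.02,-0.0832,0,-1],[0,0,0,0.027,-0.0958,0,-1],[0,0,0,0.035,-0.1078,0,-1],[0,0,0,0.044,-0.119,0,-1],[0,0,0,0.0537,-0.1296,0,-1]]]'
```

```text
clock: 17.0
tool_pos: [483.0, -132.5, 82.6]
tcp_rot: [[0.222, 0.975, 0.001], [0.975, -0.222, -0.0], [-0.0, 0.001, -1.0]]
wrist_force: [4.5, -1.8, -2.6]
grip_width: 19.2
gripper_force: 39.2
```

```bash
python3 -m inch '[[[0,0,0,0.0219,-0.0187,0,-1],[0,0,0,0.0464,-0.0337,0,-1],[0,0,0,0.073,-0.0447,0,-1],[0,0,0,0.1009,-0.0514,0,-1],[0,0,0,0.1296,-0.0537,0,-1],[0,0,0,0.1583,-0.0514,0,-1],[0,0,0,0.1862,-0.0447,0,-1],[0,0,0,0.2128,-0.0337,0,-1],[0,0,0,0.2374,-0.0187,0,-1],[0,0,0,0.2592,0,0,-1]]]'
```

```text
clock: 18.0
tool_pos: [499.3, -55.5, 82.2]
tcp_rot: [[0.223, 0.975, -0.003], [0.975, -0.223, 0.001], [0.0, -0.003, -1.0]]
wrist_force: [-4.2, -0.4, 4.9]
grip_width: 19.0
gripper_force: 40.0
```

```bash
python3 -m inch '[[[0,0,0,0.0187,0.0219,0,-1],[0,0,0,0.0337,0.0464,0,-1],[0,0,0,0.0447,0.073,0,-1],[0,0,0,0.0514,0.1009,0,-1],[0,0,0,0.0537,0.1296,0,-1],[0,0,0,0.0514,0.1583,0,-1],[0,0,0,0.0447,0.1862,0,-1],[0,0,0,0.0337,0.2128,0,-1],[0,0,0,0.0187,0.2374,0,-1],[0,0,0,0,0.2592,0,-1]]]'
```

```text
clock: 19.0
tool_pos: [576.5, -74.1, 82.4]
tcp_rot: [[0.222, 0.975, -0.0], [0.975, -0.222, 0.0], [0.0, -0.0, -1.0]]
wrist_force: [-3.1, 3.3, 2.5]
grip_width: 18.9
gripper_force: 39.8
```

```bash
python3 -m inch '[[[0,0,0,-0.0219,0.0187,0,-1],[0,0,0,-0.0464,0.0337,0,-1],[0,0,0,-0.073,0.0447,0,-1],[0,0,0,-0.1009,0.0514,0,-1],[0,0,0,-0.1296,0.0537,0,-1],[0,0,0,-0.1583,0.0514,0,-1],[0,0,0,-0.1862,0.0447,0,-1],[0,0,0,-0.2128,0.0337,0,-1],[0,0,0,-0.2374,0.0187,0,-1],[0,0,0,-0.2592,0,0,-1]]]'
```

```text
clock: 20.0
tool_pos: [558.3, -149.9, 82.1]
tcp_rot: [[0.223, 0.975, -0.0], [0.975, -0.223, 0.001], [0.001, -0.001, -1.0]]
wrist_force: [-0.1, 8.6, -2.4]
grip_width: 18.7
gripper_force: 39.3
```

```bash
python3 -m inch '[[[0,0,0,-0.0187,-0.0219,0,-1],[0,0,0,-0.0337,-0.0464,0,-1],[0,0,0,-0.0447,-0.073,0,-1],[0,0,0,-0.0514,-0.1009,0,-1],[0,0,0,-0.0537,-0.1296,0,-1],[0,0,0,-0.0514,-0.1583,0,-1],[0,0,0,-0.0447,-0.1862,0,-1],[0,0,0,-0.0337,-0.2128,0,-1],[0,0,0,-0.0187,-0.2374,0,-1],[0,0,0,0,-0.2592,0,-1]]]'
python3 - <<'E'
from h import *
np.set_printoptions(precision=2,suppress=True)
st=manip.get_state();c=cam('wrist',st);print(st['tool_pos'],st['grip_width'])
im=eyes.snapshot('top');cv2.imwrite('pics/t6.png',im);im=eyes.snapshot('side');cv2.imwrite('pics/s6.png',im)
im=eyes.snapshot('wrist');cv2.imwrite('pics/w6.png',im)
t,s=cam('top'),cam('side')
for th,z in(('vise_jaw',0),('drive',16),('fixed_face',28)):
  for n,cc in(('wrist',c),('top',t),('side',s)):
    for r in nets.place_of(th,n): print(th,n,r['point'],round(r['score'],2),atz(cc,*r['point'],z))
E
```

```text
clock: 21.0
tool_pos: [483.9, -133.5, 82.8]
tcp_rot: [[0.223, 0.975, 0.003], [0.975, -0.223, -0.002], [-0.001, 0.003, -1.0]]
wrist_force: [4.6, -1.8, -4.0]
grip_width: 19.0
gripper_force: 39.7
[ 483.91 -133.51   82.81] 19.014371074647904
vise_jaw wrist [35.7, 328.6] 0.69 [514.34 -22.83   0.  ]
vise_jaw top [205.5, 265.7] 0.47 [515.   -24.75   0.  ]
vise_jaw top [236.6, 176.2] 0.17 [387.48 329.96   0.  ]
vise_jaw side [248.2, 320.2] 0.62 [517.61 -18.49   0.  ]
vise_jaw side [332.8, 364.8] 0.27 [383.73 301.09   0.  ]
drive wrist [273.3, 320.4] 0.42 [ 471.93 -185.37   16.  ]
drive top [207.1, 265.0] 0.75 [507.89 -23.64  16.  ]
drive top [206.7, 251.5] 0.68 [509.04  30.27  16.  ]
drive top [225.0, 192.2] 0.58 [434.31 263.44  16.  ]
drive top [191.8, 184.4] 0.24 [566.28 297.44  16.  ]
drive side [255.3, 323.9] 0.78 [503.58  30.04  16.  ]
fixed_face top [205.4, 241.9] 0.63 [513.42  66.69  28.  ]
fixed_face side [258.6, 324.2] 0.73 [501.79  56.4   28.  ]
```

View pics/w6.png

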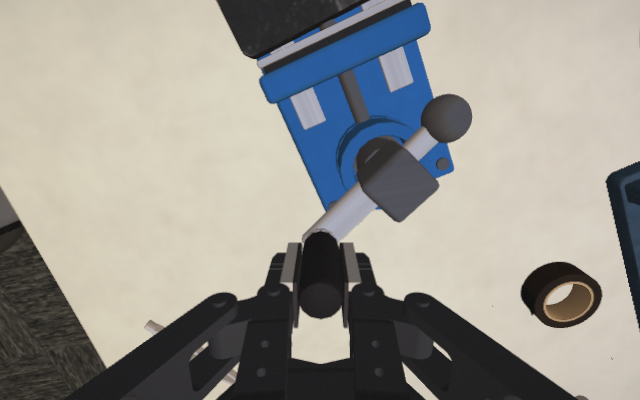

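```bash
python3 -m inch '[[[0,0,0,0.0219,-0.0187,0,-1],[0,0,0,0.0464,-0.0337,0,-1],[0,0,0,0.073,-0.0447,0,-1],[0,0,0,0.1009,-0.0514,0,-1],[0,0,0,0.1296,-0.0537,0,-1],[0,0,0,0.1583,-0.0514,0,-1],[0,0,0,0.1862,-0.0447,0,-1],[0,0,0,0.2128,-0.0337,0,-1],[0,0,0,0.2374,-0.0187,0,-1],[0,0,0,0.2592,0,0,-1]]]'
```

```text
clock: 22.6
tool_pos: [499.5, -55.4, 82.2]
tcp_rot: [[0.222, 0.975, -0.003], [0.975, -0.222, 0.001], [0.0, -0.003, -1.0]]
wrist_force: [-4.4, -0.6, 5.7]
grip_width: 19.1
gripper_force: 40.5
```

```bash
python3 -m inch '[[[0,0,0,0.0187,0.0219,0,-1],[0,0,0,0.0337,0.0464,0,-1],[0,0,0,0.0447,0.073,0,-1],[0,0,0,0.0514,0.1009,0,-1],[0,0,0,0.0537,0.1296,0,-1],[0,0,0,0.0514,0.1583,0,-1],[0,0,0,0.0447,0.1862,0,-1],[0,0,0,0.0337,0.2128,0,-1],[0,0,0,0.0187,0.2374,0,-1],[0,0,0,0,0.2592,0,-1]]]'
cat >> h.py <<'E'
def feel(C=(529.4,-103.5)):
    F=[];T=[]
    for _ in range(1):
        s=manip.get_state();r=np.array(s['tool_pos'][:2])-C;n=np.linalg.norm(r);u=r/n;t=np.array([u[1],-u[0]])
        f=np.array(s['wrist_force'][:2]);th=(-102.9-np.degrees(np.arctan2(r[1],r[0])))%360
        print('theta',th.round(1),'r',n.round(1),'radial',(f@u).round(1),'drag',(-f@t).round(1),'M',(-f@t*.055).round(3),'M(torque)',np.round(s['wrist_torque'],2),s['clock'])
E
python3 -c "
from h import *
feel()"
```

```text
clock: 23.6
tool_pos: [576.7, -74.5, 82.4]
tcp_rot: [[0.223, 0.975, 0.0], [0.975, -0.223, 0.0], [0.0, -0.0, -1.0]]
wrist_force: [-2.8, 3.2, 2.7]
grip_width: 18.8
gripper_force: 40.2
theta 225.5 r 55.5 radial -0.7 drag 4.2 M 0.232 M(torque) [0.55 0.7  0.02] 23.6
```

```bash
python3 -m inch '[[[0,0,0,-0.0108,0.0099,0,-1],[0,0,0,-0.0219,0.0187,0,-1],[0,0,0,-0.034,0.0268,0,-1],[0,0,0,-0.0464,0.0337,0,-1],[0,0,0,-0.0595,0.0397,0,-1],[0,0,0,-0.073,0.0447,0,-1],[0,0,0,-0.0868,0.0486,0,-1],[0,0,0,-0.1009,0.0514,0,-1],[0,0,0,-0.1152,0.0531,0,-1],[0,0,0,-0.1296,0.0537,0,-1]]]'
python3 -c "
from h import *
feel()"
```

```text
clock: 24.6
tool_pos: [582.8, -115.7, 82.3]
tcp_rot: [[0.223, 0.975, -0.001], [0.975, -0.223, 0.0], [0.0, -0.001, -1.0]]
wrist_force: [-3.3, 4.7, 0.7]
grip_width: 18.5
gripper_force: 40.1
theta 270.0 r 54.8 radial -4.3 drag 3.8 M 0.212 M(torque) [0.98 0.65 0.  ] 24.6
```

```bash
python3 -m inch '[[[0,0,0,-0.0144,-0.0006,0,-1],[0,0,0,-0.0287,-0.0023,0,-1],[0,0,0,-0.0428,-0.005,0,-1],[0,0,0,-0.0566,-0.009,0,-1],[0,0,0,-0.0701,-0.014,0,-1],[0,0,0,-0.0832,-0.02,0,-1],[0,0,0,-0.0958,-0.027,0,-1],[0,0,0,-0.1078,-0.035,0,-1],[0,0,0,-0.119,-0.044,0,-1],[0,0,0,-0.1296,-0.0537,0,-1]]]'
python3 -c "
from h import *
feel()"
```

```text
clock: 25.6
tool_pos: [558.7, -149.5, 82.2]
tcp_rot: [[0.223, 0.975, 0.0], [0.975, -0.223, 0.001], [0.001, -0.0, -1.0]]
wrist_force: [-0.7, 8.4, -1.9]
grip_width: 18.9
gripper_force: 39.8
theta 314.6 r 54.5 radial -7.4 drag 4.0 M 0.218 M(torque) [ 1.5  -0.01  0.02] 25.6
```

```bash
python3 -m inch '[[[0,0,0,-0.005,-0.0053,0,-1],[0,0,0,-0.0099,-0.0108,0,-1],[0,0,0,-0.0144,-0.0163,0,-1],[0,0,0,-0.0187,-0.0219,0,-1],[0,0,0,-0.0228,-0.0279,0,-1],[0,0,0,-0.0268,-0.034,0,-1],[0,0,0,-0.0303,-0.0401,0,-1],[0,0,0,-0.0337,-0.0464,0,-1],[0,0,0,-0.0368,-0.0529,0,-1],[0,0,0,-0.0397,-0.0595,0,-1]]]'
python3 -c "
from h import *
feel()"
```

```text
clock: 26.6
tool_pos: [539.4, -157.1, 82.2]
tcp_rot: [[0.223, 0.975, 0.001], [0.975, -0.223, 0.001], [0.001, 0.001, -1.0]]
wrist_force: [2.2, 8.1, -3.4]
grip_width: 18.7
gripper_force: 39.6
theta 336.6 r 54.5 radial -7.6 drag 3.6 M 0.2 M(torque) [ 1.6  -0.53 -0.07] 26.6
```

```bash
python3 -m inch '[[[0,0,0,-0.0025,-0.0068,0,-1],[0,0,0,-0.005,-0.0135,0,-1],[0,0,0,-0.007,-0.0204,0,-1],[0,0,0,-0.0089,-0.0274,0,-1],[0,0,0,-0.0103,-0.0344,0,-1],[0,0,0,-0.0117,-0.0415,0,-1],[0,0,0,-0.0126,-0.0486,0,-1],[0,0,0,-0.0134,-0.0558,0,-1],[0,0,0,-0.0137,-0.063,0,-1],[0,0,0,-0.0139,-0.0701,0,-1]]]'
python3 -c "
from h import *
feel()"
```

```text
clock: 27.6
tool_pos: [519.1, -156.9, 82.5]
tcp_rot: [[0.223, 0.975, 0.004], [0.975, -0.223, -0.0], [0.001, 0.004, -1.0]]
wrist_force: [5.8, 6.4, -5.8]
grip_width: 18.6
gripper_force: 39.4
theta 358.0 r 54.4 radial -7.4 drag 4.5 M 0.245 M(torque) [ 1.23 -1.16 -0.02] 27.6
```

```bash
cat >> h.py <<'E'
def feel2(n=5,C=(529.4,-103.5)):
    D=[]
    for _ in range(n):
        eyes.snapshot('wrist');s=manip.get_state();r=np.array(s['tool_pos'][:2])-C;u=r/np.linalg.norm(r);t=np.array([u[1],-u[0]])
        f=np.array(s['wrist_force'][:2]);D.append(((-102.9-np.degrees(np.arctan2(r[1],r[0])))%360,f@u,-f@t))
    print('theta,radial,drag',np.mean(D,0).round(2),'sd',np.std(D,0).round(2),s['clock'])
E
python3 -c "
from h import *
feel2()"
python3 -m inch '[[[0,0,0,0.0001,-0.0036,0,-1],[0,0,0,0.0002,-0.0072,0,-1],[0,0,0,0.0003,-0.0108,0,-1],[0,0,0,0.0006,-0.0144,0,-1],[0,0,0,0.0009,-0.018,0,-1],[0,0,0,0.0013,-0.0216,0,-1],[0,0,0,0.0018,-0.0252,0,-1],[0,0,0,0.0023,-0.0287,0,-1],[0,0,0,0.0029,-0.0323,0,-1],[0,0,0,0.0035,-0.0358,0,-1]]]'
python3 -c "
from h import *
feel2()"
```

```text
theta,radial,drag [358.25  -7.31   3.32] sd [0.05 0.37 0.43] 27.85
clock: 28.85
tool_pos: [509.7, -154.0, 82.8]
tcp_rot: [[0.223, 0.975, 0.005], [0.975, -0.223, -0.001], [0.0, 0.006, -1.0]]
wrist_force: [6.8, 4.5, -7.7]
grip_width: 19.2
gripper_force: 39.4
theta,radial,drag [ 8.56 -6.78  4.49] sd [0.04 0.7  0.58] 29.1
```

```bash
python3 -m inch '[[[0,0,0,0.0008,-0.0035,0,-1],[0,0,0,0.0015,-0.007,0,-1],[0,0,0,0.0025,-0.0105,0,-1],[0,0,0,0.0034,-0.014,0,-1],[0,0,0,0.0044,-0.0175,0,-1],[0,0,0,0.0054,-0.0209,0,-1],[0,0,0,0.0066,-0.0243,0,-1],[0,0,0,0.0078,-0.0277,0,-1],[0,0,0,0.0091,-0.0311,0,-1],[0,0,0,0.0104,-0.0344,0,-1]]]'
python3 - <<'E'
from h import *
feel2()
st=manip.get_state();cv2.imwrite('pics/w7.png',eyes.snapshot('wrist'));cv2.imwrite('pics/t7.png',eyes.snapshot('top'));cv2.imwrite('pics/s7.png',eyes.snapshot('side'))
a=cv2.imread('pics/w7.png')[:200,150:470];b=cv2.imread('pics/t7.png')[175:235,220:316];d=cv2.imread('pics/s7.png')[205:285,285:365]
r=lambda x:cv2.resize(x,(380,int(380*x.shape[0]/x.shape[1])),interpolation=2)
ims=[r(a),r(b),r(d)]
L=np.vstack(ims[:2]);o=np.zeros((max(L.shape[0],380),770,3),'uint8');o[:L.shape[0],:380]=L;o[:380,385:765]=ims[2];cv2.imwrite('pics/m7.png',o)
E
```

```text
clock: 30.1
tool_pos: [500.8, -149.3, 83.0]
tcp_rot: [[0.222, 0.975, 0.006], [0.975, -0.222, -0.002], [-0.001, 0.007, -1.0]]
wrist_force: [8.0, 1.2, -5.9]
grip_width: 19.0
gripper_force: 39.6
theta,radial,drag [19.2 -5.3  5.1] sd [0.04 0.23 0.41] 30.35
```

View pics/m7.png

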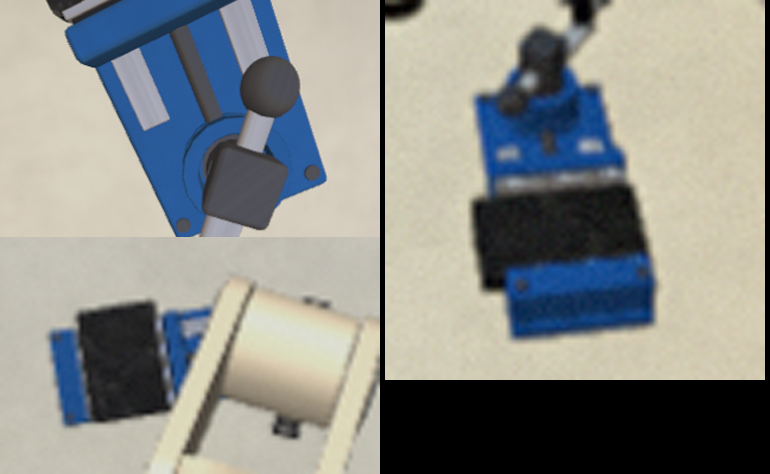

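```bash
python3 -m inch '[[[0,0,0,0.002,-0.0044,0,-1],[0,0,0,0.0039,-0.0088,0,-1],[0,0,0,0.0061,-0.0131,0,-1],[0,0,0,0.0083,-0.0173,0,-1],[0,0,0,0.0107,-0.0215,0,-1],[0,0,0,0.0131,-0.0256,0,-1],[0,0,0,0.0157,-0.0297,0,-1],[0,0,0,0.0183,-0.0337,0,-1],[0,0,0,0.0211,-0.0376,0,-1],[0,0,0,0.0239,-0.0414,0,-1]]]'
python3 -c "
from h import *
feel2(8)"
```

```text
clock: 31.5
tool_pos: [490.2, -140.4, 83.2]
tcp_rot: [[0.222, 0.975, 0.006], [0.975, -0.222, -0.003], [-0.002, 0.007, -1.0]]
wrist_force: [5.9, -4.6, -4.1]
grip_width: 19.1
gripper_force: 39.8
theta,radial,drag [34.04 -1.16  5.96] sd [0.05 0.34 0.31] 31.9
```

```bash
python3 -m inch '[[[0,0,0,0.002,-0.0025,0,-1],[0,0,0,0.004,-0.005,0,-1],[0,0,0,0.0061,-0.0074,0,-1],[0,0,0,0.0082,-0.0098,0,-1],[0,0,0,0.0104,-0.0122,0,-1],[0,0,0,0.0126,-0.0146,0,-1],[0,0,0,0.0148,-0.0169,0,-1],[0,0,0,0.017,-0.0192,0,-1],[0,0,0,0.017,-0.0192,0,-1],[0,0,0,0.017,-0.0192,0,-1]]]'
python3 -c "
from h import *
feel2(8)"
```

```text
clock: 32.9
tool_pos: [485.2, -134.3, 83.2]
tcp_rot: [[0.221, 0.975, 0.005], [0.975, -0.221, -0.004], [-0.002, 0.006, -1.0]]
wrist_force: [3.9, -6.6, -2.0]
grip_width: 19.2
gripper_force: 39.9
theta,radial,drag [42.18  1.44  6.89] sd [0.02 0.46 0.48] 33.3
```

```bash
python3 -m inch '[[[0,0,0,-0.002,0.0025,0,-1],[0,0,0,-0.004,0.005,0,-1],[0,0,0,-0.004,0.005,0,-1],[0,0,0,-0.004,0.005,0,-0.7],[0,0,0,-0.004,0.005,0,-0.4],[0,0,0,-0.004,0.005,0,0],[0,0,0,-0.004,0.005,0,0.5],[0,0,0,-0.004,0.005,0,0.5],[0,0,0,-0.004,0.005,0,0.5],[0,0,0,-0.004,0.005,0,0.5]]]'
python3 -m inch '[[[0,0,0,-0.004,0.002,-0.03,0.5],[0,0,0,-0.004,0.002,-0.08,0.5],[0,0,0,-0.004,0.002,-0.15,0.5],[0,0,0,-0.004,0.002,-0.24,0.5],[0,0,0,-0.04,0.002,-0.34,0.5],[0,0,0,-0.1,0.002,-0.44,0.5],[0,0,0,-0.15,0.002,-0.5,0.5],[0,0,0,-0.15,0.002,-0.5,0.5],[0,0,0,-0.15,0.002,-0.5,0.5],[0,0,0,-0.15,0.002,-0.5,0.5]]]'
python3 - <<'E'
from h import *
np.set_printoptions(precision=2,suppress=True)
st=manip.get_state();c=cam('wrist',st);im=eyes.snapshot('wrist');cv2.imwrite('pics/w8.png',im);print(st['tool_pos'])
for th,z in(('crank_boss',71),('crank_handle',94),('vise_jaw',0),('drive',16),('crank',22)):
    for r in nets.place_of(th,'wrist')[:2]: print(th,r['point'],round(r['score'],2),atz(c,*r['point'],z))
E
```

```text
clock: 34.3
tool_pos: [483.9, -133.5, 82.4]
tcp_rot: [[0.222, 0.975, -0.0], [0.975, -0.222, 0.0], [0.0, -0.0, -1.0]]
wrist_force: [-0.1, 0.4, 0.3]
grip_width: 64.2
gripper_force: 0.0
clock: 35.3
tool_pos: [473.9, -176.9, 231.5]
tcp_rot: [[0.222, 0.975, -0.002], [0.975, -0.222, 0.001], [0.0, -0.002, -1.0]]
wrist_force: [0.7, 0.2, -0.1]
grip_width: 64.0
gripper_force: 0.0
[ 473.86 -176.89  231.54]
crank_boss [90.6, 360.8] 0.63 [ 527.29 -106.4    71.  ]
crank_handle [142.0, 323.7] 0.9 [ 484.34 -141.24   94.  ]
crank [87.9, 356.8] 0.69 [ 529.34 -104.39   22.  ]
```

View pics/w8.png

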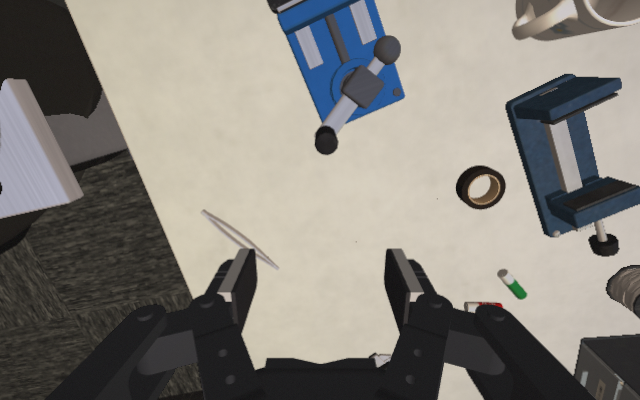

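The crank is standing on the shaft at px (361,88) with its handle at (326,142), and it hasn't moved since I let go. The robot is touching nothing, so I'm handing in.

```bash
python3 -c "
from station import manip
print(manip.job_done())"
```

```text
the job is handed in; nothing more can be done
None
```

The smaller crank is fully down on the shaft, about two turns of winding clamped the drive squarely at an estimated 70 N (from crank drag and angle), and the job was handed in at about 35 s with the crank left standing and nothing else touched.

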